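Wheel the records box to its parking mark

TASK

Lift the records box and set it down in the tray of the wheeled caddy. Then push the loaded caddy forward on its wheels until the swivel castors trail straight, and steer it until it stands wholly inside the taped outline, nose towards the closed side, with both castors still trailing straight back, and let go. Keep the box upright and the caddy on its wheels, do not drop the box, and leave everything else on the table where it is.

Things in the scene. Friction and masses are not known exactly. Their poses are not given: they have to be found in the camera images.
- records_box: Grey lidded records box, 114 x 84 mm over the lid (body 110 x 80 mm), 55 mm tall, with a steel bail handle on top; about 0.3 kg. Origin: centre of its underside; x along its long side, z up.
- box_handle (a point): Middle of the box's handle: a round steel bar 10 mm thick and 72 mm long, parallel to the box's long (x) side, its axis 80 mm above the underside, 20 mm finger room between bar and lid.
- caddy: Small aluminium wheeled caddy, deck 190 x 130 mm, deck top 48 mm above the table, about 0.7 kg. Origin: table level under the deck's centre; x points to its nose, y to its left, z up. Two fixed wheels (32 mm diameter) under the tail at x = -65, y = +-50 mm only roll along x; two swivel castors under the nose. It rolls very easily (under 1 N) and has no brake. All lies within the 190 x 130 mm rectangle, except that the castors stick out a little while turned sideways.
- push_bar (a point): Middle of the caddy's push bar: level round bar 12 to 14 mm thick, along the caddy's y, 116 mm long between its two uprights (the uprights are at y = +-58 mm), axis 150 mm above the table, at the caddy's x = -80 mm. It can be pinched from above.
- tray (a point): Centre of the caddy's tray floor (on the deck top, 22 mm ahead of the caddy's origin). The tray measures 128 x 96 mm inside (long side along the caddy's x), with a rim 8 mm high; the box fits with about 8 mm to spare all round. Axes as the caddy's.
- castor_left_hub (a point): Wheel centre of the left castor (32 mm wheel), 18 mm from its vertical swivel axis, which is at the caddy's x = 70, y = 45 mm. It swivels freely all the way round; it trails straight when the hub is right behind the swivel axis (caddy x = 52 mm).
- castor_right_hub (a point): The same for the right castor, swivel axis at the caddy's x = 70, y = -45 mm.
- bay: Flat outline of pale tape stuck on the table (nothing to bump into), the caddy's parking mark: 230 x 170 mm inside, tape 18 mm wide. Origin: its centre, on the table; x points from the entry side (a gap in the tape's short side) to the closed short side, z up.
- corner_nose_left (a point): Corner of the caddy's deck at the caddy's x, y = +95, +65 mm, 44 mm above the table.
- corner_nose_right (a point): Corner of the caddy's deck at the caddy's x, y = +95, -65 mm, 44 mm above the table.
- corner_tail_left (a point): Corner of the caddy's deck at the caddy's x, y = -95, +65 mm, 44 mm above the table.
- corner_tail_right (a point): Corner of the caddy's deck at the caddy's x, y = -95, -65 mm, 44 mm above the table.
- sanitiser: Bystander: clear bottle with a white pump head, 60 mm diameter, 174 mm tall; origin at the centre of its underside.
- pen_cup: Bystander: dark steel open cup, 76 mm diameter, 100 mm tall; origin at the centre of its underside.
- clear_tub: Bystander: clear plastic open tub, 110 x 160 mm, 60 mm tall; origin at the centre of its underside.
- conference_phone: Bystander: black three-cornered conference telephone, corners 100 mm from its centre, 48 mm tall; origin at the centre of its underside.
- magnifier: Bystander: black hand magnifier lying flat, lens 90 mm across, handle reaching 140 mm from the lens centre, 22 mm thick; origin at the lens centre.
- stapler: Bystander: black desk stapler, 130 x 36 mm, 55 mm tall; origin at the centre of its underside.
- tent_card: Bystander: blank white folded plastic card standing like a tent, 76 x 160 mm, 82 mm tall; origin at the centre of its underside.
Things that resemble listed ones, but are neither listed nor needed, are in the scene too. What is shaped like the caddy but orange is not meant. What is shaped like the records_box but green is not meant.

How it is judged (in metres and radians):
On the way, in this order (a step that is already met when the one before it is completed fails the run):
1. the box stands in the caddy's tray and is released (x of records_box in the frame of tray between -0.012 and 0.012 m and y of records_box in the frame of tray between -0.012 and 0.012 m and z of records_box in the frame of tray between -0.004 and 0.004 m and contact force between the fingers and records_box below 0.1 N), for 0.2 s.
2. the loaded caddy has been pushed at least 60 mm and both castors trail straight (within about 24 degrees) (x of records_box in the frame of tray between -0.012 and 0.012 m and y of records_box in the frame of tray between -0.012 and 0.012 m and z of records_box in the frame of tray between -0.004 and 0.004 m and x of each of castor_left_hub, castor_right_hub in the frame of caddy below 0.0535 m and distance of caddy from where it was at the start of the episode above 0.06 m), for 0.2 s.
At the end, for the whole second after the job is handed in: The caddy stands still on its wheels, all four deck corners inside the tape (20 mm to spare a side), nose to the closed side, both castors trailing straight back (within 24 degrees); the box stands upright on the tray floor within 12 mm of its centre; nothing is held (x of corner_nose_left in the frame of bay between -0.115 and 0.115 m and y of corner_nose_left in the frame of bay between -0.085 and 0.085 m and x of corner_nose_right in the frame of bay between -0.115 and 0.115 m and y of corner_nose_right in the frame of bay between -0.085 and 0.085 m and x of corner_tail_left in the frame of bay between -0.115 and 0.115 m and y of corner_tail_left in the frame of bay between -0.085 and 0.085 m and x of corner_tail_right in the frame of bay between -0.115 and 0.115 m and y of corner_tail_right in the frame of bay between -0.085 and 0.085 m and x of records_box in the frame of tray between -0.012 and 0.012 m and y of records_box in the frame of tray between -0.012 and 0.012 m and z of records_box in the frame of tray between -0.004 and 0.004 m and x of each of castor_left_hub, castor_right_hub in the frame of caddy below 0.0535 m and x of push_bar in the frame of bay below 0 m and angle between each of caddy, records_box's own z axis and vertical below 0.05 rad and height (world z) of caddy below 0.005 m and linear speed of each of caddy, records_box below 0.01 m/s); the robot touches nothing.
It fails at once if a bystander moved more than 20 mm (distance of any of sanitiser, pen_cup, clear_tub, conference_phone, magnifier, stapler, tent_card from where it was at the start of the episode above 0.02 m).
It fails at once if the box tipped more than 35 degrees (angle between records_box's own z axis and vertical above 0.6 rad).
It fails at once if the box dropped: falling freely more than 20 mm above the deck's height (contact force between records_box and anything else below 0.005 N and height (world z) of records_box above 0.07 m).
It fails at once if the caddy lifted more than 15 mm off the table or tipped more than 10 degrees (height (world z) of caddy above 0.015 m or angle between caddy's own z axis and vertical above 0.17 rad).
It also fails if it takes over 72 s, if anything falls off the work surface, if the arm or the gripper's body presses on something with over 40 N, if the wrist force passes 120 N, or if a joint passes its speed limit or range.

ROBOT

A 6-joint arm with a two-finger parallel gripper is mounted at the origin on the work surface. World frame = base frame: x ahead of the robot, y to its left, z up, the work surface at z = 0. Lengths are in mm, angles in rad, forces in N, time in s.
With the tool pointing down it reaches from about 300 to 775 mm from the base axis. Payload 14.6 kg.
Tool frame: the origin (TCP) lies between the finger pads; the fingertips stand 17 mm ahead of it and the grasp point (between the pads) lies 2 mm behind it; z points along the fingers, y is the direction in which the jaws open and shut (so a half turn about z gives the same grasp; the last joint's range is limited). The gripper opens to 94 mm and grips with 3 to 60 N. Pads are 16 mm wide; open, the fingers measure 119 mm over their backs; the gripper's body (75 mm by 177 mm) begins 78 mm behind the grasp point.
Start: joints at [-1.181, 0.3, 1.521, -0, 1.321, -0.067], TCP at [242.585, -493.601, 187.646] pointing down, gripper open.
Joint ranges: [-3.03, 3.03], [-0.79, 2.21], [0.23, 2.52], [-1.04, 4.18], [0, 3.07], [-2.55, 2.55]. Speed limits (rad/s): [2.22, 2.22, 2.57, 3.14, 3.14, 3.14].

INTERFACE

Orientations are given as a unit quaternion [x, y, z, w].
In Python, from cell import env, imaging, models gives the robot as it stands.
- The arm moves only by the tool arm_command, never from a script. Its argument "commands" is a list that holds one entry, the list of rows, each a list of 6 numbers: the shift along the tool's x, y, z in units of 30 mm (1.0 is 30 mm), then the turn, a rotation vector about the tool's x, y, z in units of 6 degrees (1.0 is 6 degrees). A call has 1 to 12 rows; each row is the pose to reach, as a shift and turn from the pose commanded when the call began, along the tool's axes at that moment; what a row does not reach only later rows make up. A row lasts 1/10 s, in which the tool goes at most 50 mm and 8.59 degrees, less where a joint would pass 70% of its speed; a pose out of reach is approached as far as the arm can. A call with a gripper value outside its range is refused whole. "hand" is the opening, from 0 (shut) to 1 (fully open), set as the call begins (left out, the last holds). The fingers move at their own pace and stop on an object; "newtons" is the grip in N (left out, the last holds). Time passes only in rows, so rows that repeat a pose let the fingers close. It gives the time, the measured TCP pose, the force and the opening at its end, in the units of the state.
- env.read_state(): the state, without advancing time (a new reading comes with each control period).
- imaging.grab_frame(name): name is "scene" or "top"; returns (picture, depth): 480x640x3 uint8, red, green, blue; 480x640 float32, mm along the optical axis (not along the pixel's ray), 0 where there is no reading.
- imaging.camera_model(name): a dict with "intrinsics" (3x3 intrinsics, pixels), "extrinsics" (4x4, takes a point from camera to world coordinates). Camera axes: x right, y down, z forward; pixel columns grow to the right and rows downward; lengths in mm; the calibration is good to about 2 mm. A picture is of the moment at which its call begins. camera_model takes no time and is no camera call.
- env.hand_in(): hands the job in, once; it reports no verdict.
Trained networks look in the newest picture that a camera, given by its name, has taken for a name from the list of things; names that differ only in an ending like _2 or _b are one class to them, and where a whole thing is asked for, a point or a joint stands for the part that bears it (a point fixed in the world has none). Each returns a list of dicts, best first, with "p" (0 to 1); they miss things now and then, are a little off and sometimes report something else, mostly with a low value. They report only what shows in the picture. A call takes as long as a camera call. They do not tell look-alikes from the thing itself.
- models.regions_of(camera, query): "pixels" (480x640 bool, what is visible of it) and "at" ([column, row] in pixels, amid what is visible of it).
- models.tip_of(camera, query): "at" ([column, row] in pixels: a listed point, or the origin of a listed thing).
The state is a dict: "clock": time; "qpos": joint angles; "qd": joint speeds; "joint_efforts": joint torques, N m; "position": TCP position; "tool_rot": TCP orientation; "ft_force": force on the tool from outside, world axes, zero at the start; "moment": the same for the moment, N m; "grip_width": opening from 0.0 (shut) to 1.0 (fully open).
Only numpy, scipy, OpenCV 4.12 (cv2) and the standard library are available. Lean on these libraries where they do the work, as an engineer would, in place of code of your own. Each camera call takes 0.05 s, during which the arm holds its last target. There are 200 camera calls.

## Working session

There is one attempt and no reset: what is moved stays moved. The work goes in short steps, Python scripts to look and compute and a tool call to move; the robot and the scene stay as the last step left them, time stands still between calls to the robot, and variables do not carry over. Pictures are saved under pics/ and viewed, about 8 in all and at most 12, crops included, and the job is handed in when it is done.

Besides the shell and the picture viewer there is one more tool, called after "Request:" as name(argument=value, ...), one argument or row to a line, values as JSON. arm_command: Moves the arm, as the interface text tells. Its arguments: {"type":"object","properties":{"commands":{"type":"array","items":{"type":"array","items":{"type":"array","items":{"type":"number"}}}},"hand":{"type":"number"},"newtons":{"type":"number"}},"required":["commands"]}

```bash
ls; mkdir -p pics
cat > h.py <<'E'
import numpy as np, cv2
from cell import env, imaging, models
def grab(n):
    p,d=imaging.grab_frame(n); return p,d
def cam(n):
    m=imaging.camera_model(n); return np.array(m["intrinsics"]),np.array(m["extrinsics"])
def cloud(n,d):
    K,E=cam(n); v,u=np.mgrid[0:480,0:640]
    P=np.stack([(u-K[0,2])/K[0,0]*d,(v-K[1,2])/K[1,1]*d,d],-1)
    return P@E[:3,:3].T+E[:3,3]
def atz(n,uv,z):
    K,E=cam(n); r=E[:3,:3]@np.linalg.solve(K,[uv[0],uv[1],1.]); o=E[:3,3]
    return o+r*(z-o[2])/r[2]
def proj(n,P):
    K,E=cam(n); c=(np.asarray(P)-E[:3,3])@E[:3,:3]; q=c@K.T; return q[...,:2]/q[...,2:]
E
python3 - <<'E'
from h import *
for n in ("scene","top"):
    p,d=grab(n); cv2.imwrite(f"pics/{n}0.png",p[...,::-1]); np.save(f"{n}0.npy",d)
    K,E=cam(n); print(n,K[0,0],E.round(2).tolist())
    for q in ("records_box","box_handle","caddy","push_bar","tray","castor_left_hub","castor_right_hub","bay","corner_nose_left","corner_nose_right","corner_tail_left","corner_tail_right"):
        r=models.tip_of(n,q); print(q,[(np.round(x["at"]).tolist(),round(x["p"],2)) for x in r[:3]])
print(env.read_state())
E
```

```text
pics
scene 525.65726444822 [[-0.29, 0.55, -0.78, 1486.16], [0.96, 0.15, -0.25, 360.92], [-0.02, -0.82, -0.57, 806.94], [0.0, 0.0, 0.0, 1.0]]
records_box [([346.0, 230.0], 0.97), ([272.0, 251.0], 0.67), ([204.0, 249.0], 0.21)]
box_handle [([268.0, 227.0], 0.84), ([350.0, 204.0], 0.63)]
caddy [([217.0, 195.0], 0.78), ([182.0, 248.0], 0.76)]
push_bar [([221.0, 136.0], 0.82), ([140.0, 195.0], 0.69)]
tray [([212.0, 183.0], 0.89), ([191.0, 233.0], 0.86)]
castor_left_hub [([223.0, 200.0], 0.36)]
castor_right_hub [([203.0, 261.0], 0.67), ([195.0, 199.0], 0.59)]
bay []
corner_nose_left [([224.0, 227.0], 0.76), ([220.0, 203.0], 0.57)]
corner_nose_right [([180.0, 196.0], 0.86), ([202.0, 254.0], 0.64)]
corner_tail_left [([246.0, 169.0], 0.96), ([156.0, 218.0], 0.81)]
corner_tail_right [([133.0, 247.0], 0.72), ([208.0, 165.0], 0.66)]
top 529.1668908509084 [[-0.0, -0.99, 0.1, 375.34], [-1.0, 0.0, -0.0, 46.69], [0.0, -0.1, -0.99, 1315.22], [0.0, 0.0, 0.0, 1.0]]
records_box [([292.0, 308.0], 0.96), ([357.0, 245.0], 0.78)]
box_handle [([359.0, 246.0], 0.93)]
caddy [([452.0, 228.0], 0.89)]
push_bar [(
[... 577 characters left out ...]
clock': 1.3, 'qpos': array([-1.18060670e+00,  2.99916332e-01,  1.52096732e+00,  1.77959590e-07,
        1.32068112e+00, -6.65706376e-02]), 'qd': array([ 4.99995236e-05, -2.65736253e-03,  1.33692582e-03,  3.99847034e-04,
        1.54261705e-04,  6.40218011e-04]), 'joint_efforts': array([-4.75811339e-04, -5.31661427e+01, -3.52912223e+01,  7.07473629e-02,
        2.13566213e-02,  2.22832244e-05]), 'position': array([ 242.58898652, -493.6200845 ,  187.65045517]), 'tool_rot': array([9.74034416e-01, 2.26399992e-01, 2.33054061e-06, 1.37419416e-05]), 'ft_force': array([-1.13730519,  0.16383909, -0.30860758]), 'moment': array([-0.02360757,  0.01797616, -0.00128159]), 'grip_width': 0.9974197854998854}
```

View pics/top0.png

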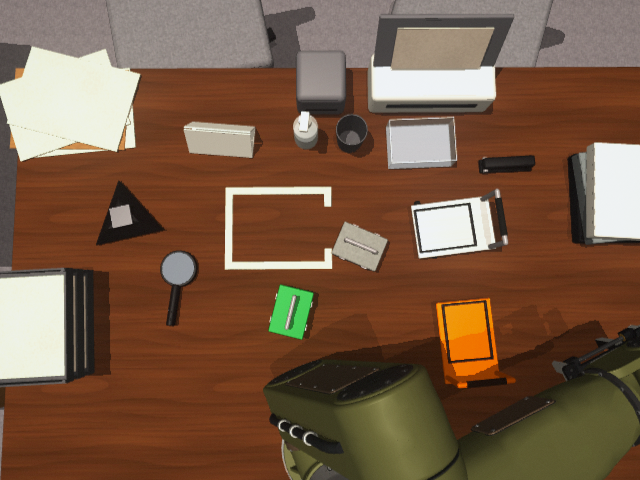

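View pics/scene0.png

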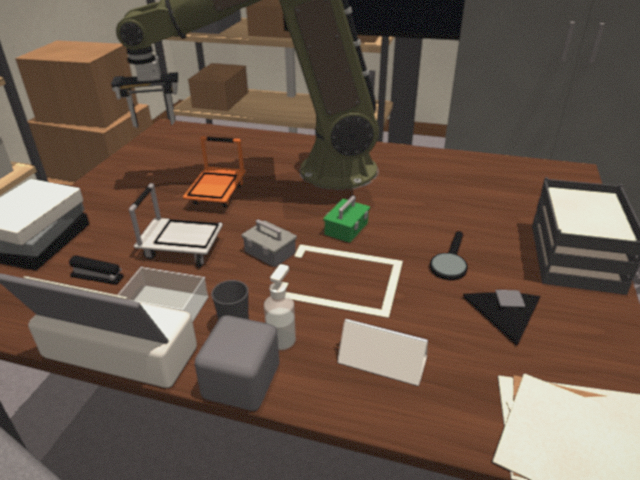

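```bash
cat >> h.py <<'E'
def rect(P):
    return cv2.minAreaRect(P[:,:2].astype(np.float32))
def roi(W,m,lo,hi):
    k=m&np.all(W>lo,-1)&np.all(W<hi,-1); return W[k]
E
python3 - <<'E'
from h import *
d=np.load("top0.npy"); p=cv2.imread("pics/top0.png").astype(int); W=cloud("top",d); ok=d>0
for uv in ((359,246),(452,228),(500,215),(279,188),(467,340)): print(uv,atz("top",uv,0).round(),W[uv[1],uv[0]].round())
white=p.min(-1)>150
K=np.zeros((480,640),bool); K[170:285,215:336]=1
n=white&K; n=cv2.morphologyEx(n.astype(np.uint8),cv2.MORPH_OPEN,np.ones((2,2)))
v,u=np.nonzero(n); Z=np.array([atz("top",(a,b),0) for a,b in zip(u,v)]); k=(Z[:,0]<600)
print("bay outer",rect(Z)); print("bay z",np.median(W[v,u],0))
hs=[(q,roi(W,ok,lo,hi)) for q,lo,hi in (
 ("lid",(300,-130,48),(460,30,62)),("handle",(300,-130,70),(460,30,95)),
 ("deck",(330,-420,38),(500,-120,60)),("bar",(330,-420,130),(560,-120,170)))]
for q,P in hs: print(q,len(P),P.mean(0).round(1),rect(P))
E
```

```text
(359, 246) [486. -65.   0.] [479. -58.  85.]
(452, 228) [ 530. -299.    0.] [ 525. -287.   46.]
(500, 215) [ 563. -421.    0.] [ 540. -364.  158.]
(279, 188) [633. 135.   0.] [633. 135.   1.]
(467, 340) [ 254. -327.    0.] [ 258. -315.   43.]
bay outer ((531.311279296875, 129.95372009277344), (275.7762756347656, 204.1124267578125), 89.82521057128906)
bay z [520.80726332 157.13522224   0.61376091]
lid 406 [446.9 -70.4  54.7] ((440.77667236328125, -61.43523025512695), (102.99111938476562, 38.408721923828125), 89.74696350097656)
handle 0 [nan nan nan] ((0.0, 0.0), (0.0, 0.0), 0.0)
deck 1671 [ 439.2 -288.2   49. ] ((415.3641357421875, -253.85952758789062), (267.7242736816406, 169.54263305664062), 89.92121124267578)
bar 264 [ 516.9 -369.1  154.4] ((517.3024291992188, -370.2693176269531), (86.6974868774414, 14.872294425964355), 6.976116180419922)<stdin>:12: RuntimeWarning: Mean of empty slice.
  ret = um.true_divide(
```

```bash
cat > meas.py <<'E'
from h import *
def run(d,tag=''):
    W=cloud("top",d); ok=d>0
    for q,lo,hi in (("lid",(400,-140,50),(560,30,60)),("handle",(420,-120,72),(540,10,95)),
     ("deck",(440,-400,42),(620,-180,53)),("bar",(440,-420,135),(640,-300,170))):
        P=roi(W,ok,lo,hi)
        if len(P)>20: print(tag,q,len(P),P.mean(0).round(1),rect(P))
E
python3 - <<'E'
from meas import *
d=np.load("top0.npy"); p=cv2.imread("pics/top0.png").astype(int); run(d)
white=(p.min(-1)>170)
n=white.copy(); n[:]=0; n[170:285,215:334]=white[170:285,215:334]
c,l,s,ce=cv2.connectedComponentsWithStats(n.astype(np.uint8)); print(s.tolist())
i=1+s[1:,4].argmax(); v,u=np.nonzero(l==i)
Z=np.array([atz("top",(a,b),0) for a,b in zip(u,v)]); print("bay",rect(Z))
b=cv2.imread("pics/top0.png")[130:330,200:540]; cv2.imwrite("pics/crop1.png",cv2.resize(b,None,fx=2.3,fy=2.3,interpolation=2))
E
```

```text
lid 1422 [480.4 -60.9  54.8] ((481.2810363769531, -61.388336181640625), (113.97611236572266, 87.76002502441406), 66.85454559326172)
 handle 146 [480.7 -61.2  83.5] ((481.3521423339844, -61.04053497314453), (80.49626922607422, 10.307197570800781), 67.02252197265625)
 deck 3604 [ 527.1 -288.6   47.8] ((527.827880859375, -289.11322021484375), (130.19293212890625, 191.9130859375), 7.047915458679199)
 bar 383 [ 536.7 -366.8  154.4] ((537.1810913085938, -367.8369445800781), (126.75133514404297, 14.872294425964355), 6.9761152267456055)
[[0, 0, 640, 480, 305148], [225, 187, 107, 82, 2052]]Traceback (most recent call last):
  File "<stdin>", line 7, in <module>
  File "h.py", line 12, in atz
    K,E=cam(n); r=E[:3,:3]@np.linalg.solve(K,[uv[0],uv[1],1.]); o=E[:3,3]
        ~~~^^^
  File "h.py", line 6, in cam
    m=imaging.camera_model(n); return np.array(m["intrinsics"]),np.array(m["extrinsics"])
ValueError: time passes only in moves, steps and waits
```

```bash
sed -i 's/^def cam/from functools import lru_cache\n@lru_cache\ndef cam/' h.py
python3 - <<'E'
from h import *
p=cv2.imread("pics/top0.png").astype(int)
n=p.min(-1)>170; m=np.zeros_like(n); m[170:285,215:334]=n[170:285,215:334]
v,u=np.nonzero(m)
Z=np.array([atz("top",(a,b),0) for a,b in zip(u,v)]); print("bay",rect(Z))
for nm,k in (("closed",u<234),("right",(v>255)&(u>240)&(u<325)),("left",(v<196)&(u>240)&(u<325)),("stubs",(u>322)&(v>195)&(v<205))):
    q=Z[k][:,:2]; print(nm,q.mean(0).round(1),cv2.fitLine(q.astype(np.float32),cv2.DIST_L2,0,.01,.01).ravel().round(4))
b=cv2.imread("pics/top0.png")[130:330,200:540]; cv2.imwrite("pics/crop1.png",cv2.resize(b,None,fx=2.3,fy=2.3,interpolation=2))
E
```

```text
bay ((533.8544311523438, 137.43353271484375), (265.81884765625, 204.1903839111328), 89.82569122314453)
closed [530. 261.] [1.000000e+00 5.400000e-03 5.299876e+02 2.609549e+02]
right [439.3 125.4] [3.700000e-03 1.000000e+00 4.392504e+02 1.254362e+02]
left [627.5 122.2] [ 3.300000e-03 -1.000000e+00  6.275392e+02  1.221908e+02]
stubs [602.4  13.9] [ 1.000000e+00 -9.800000e-03  6.023706e+02  1.393210e+01]
```

View pics/crop1.png

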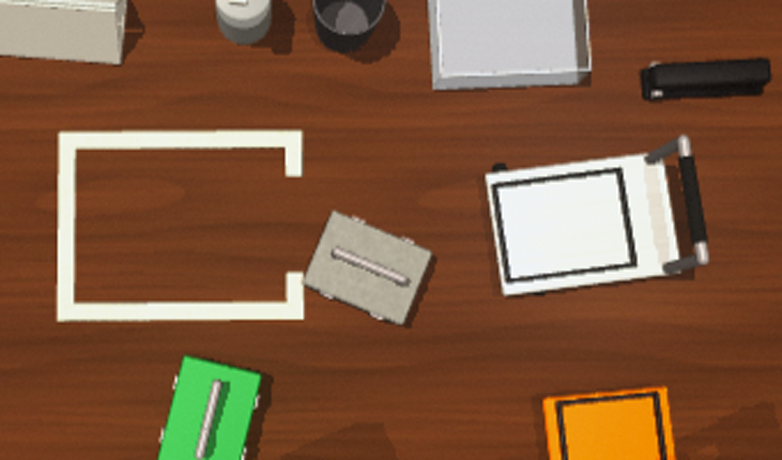

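```bash
cat > go.py <<'E'
import numpy as np
from scipy.spatial.transform import Rotation as R
from cell import env
def rel(targets,show=True):
    # targets: x,y,z of TCP and world angle (deg) of tool y
    s=env.read_state(); Q=R.from_quat(s["tool_rot"]); P=s["position"]; out=[]
    for x,y,z,a in targets:
        T=R.from_euler('z',a+90,degrees=True)*R.from_euler('x',180,degrees=True)
        D=Q.inv()*T
        out.append(np.r_[Q.inv().apply(np.array([x,y,z])-P)/30,np.degrees(D.as_rotvec())/6].round(3).tolist())
    if show:
        print("now",P.round(1),"tool y",(np.degrees(np.arctan2(*Q.apply([0,1,0])[1::-1]))).round(1),"F",s["ft_force"].round(1),"w",s["grip_width"].round(3),"t",s["clock"])
        for o in out: print(o)
E
python3 -c "
from go import *
rel([(481,-61,150,-23),(481,-61,78,-23)])"
```

```text
Traceback (most recent call last):
  File "go.py", line 12, in rel
    print("now",P.round(1),"tool y",(np.degrees(np.arctan2(*Q.apply([0,1,0])[1::-1]))).round(1),"F",s["ft_force"].round(1),"w",s["grip_width"].round(3),"t",s["clock"])
                                                                                                                               ^^^^^^^^^^^^^^^^^^^^^
AttributeError: 'float' object has no attribute 'round'
```

```bash
sed -i 's/s\["grip_width"\].round(3)/round(s["grip_width"],3)/' go.py; python3 -c "
from go import *
rel([(481,-61,150,-23),(481,-61,78,-23)])"
```

```text
now [ 242.6 -493.6  187.7] tool y -63.8 F [-1.1  0.2 -0.3] w 0.997 t 1.3
[13.492, -9.437, 1.255, 0.0, 0.0, -6.805]
[13.492, -9.437, 3.655, 0.0, 0.0, -6.805]
```

Request:
arm_command(
  commands=[
    [[13.49,-9.44,1.26,0,0,-6.8],[13.49,-9.44,1.26,0,0,-6.8],[13.49,-9.44,1.26,0,0,-6.8],[13.49,-9.44,1.26,0,0,-6.8],[13.49,-9.44,1.26,0,0,-6.8],[13.49,-9.44,1.26,0,0,-6.8],[13.49,-9.44,1.26,0,0,-6.8],[13.49,-9.44,1.26,0,0,-6.8],[13.49,-9.44,1.26,0,0,-6.8],[13.49,-9.44,1.26,0,0,-6.8],[13.49,-9.44,1.26,0,0,-6.8],[13.49,-9.44,1.26,0,0,-6.8]],
  ],
  hand=1.0,
)

```text
clock: 2.5
position: [480.9, -60.4, 149.7]
tool_rot: [0.833, 0.553, -0.0, -0.0]
ft_force: [-0.4, 0.1, 0.7]
grip_width: 0.998
```

```bash
python3 -c "
from go import *
rel([(481,-61,78,-23)])"
```

```text
now [480.9 -60.4 149.7] tool y -22.9 F [-0.4  0.1  0.7] w 0.998 t 2.5
[-0.015, 0.012, 2.389, -0.004, 0.002, 0.014]
```

Request:
arm_command(
  commands=[
    [[0,0,0.8,0,0,0],[0,0,1.6,0,0,0],[0,0,2.2,0,0,0],[0,0,2.4,0,0,0],[0,0,2.4,0,0,0]],
  ],
)

```text
clock: 3.0
position: [480.4, -61.9, 77.7]
tool_rot: [0.834, 0.551, -0.0, -0.0]
ft_force: [-0.1, 0.8, -0.0]
grip_width: 1.002
```

Request:
arm_command(
  commands=[
    [[0,0,0,0,0,0],[0,0,0,0,0,0],[0,0,0,0,0,0],[0,0,0,0,0,0],[0,0,0,0,0,0],[0,0,0,0,0,0],[0,0,0,0,0,0],[0,0,0,0,0,0],[0,0,0,0,0,0],[0,0,0,0,0,0]],
  ],
  hand=0,
  newtons=30,
)

```text
clock: 4.0
position: [480.9, -60.9, 77.9]
tool_rot: [0.834, 0.552, 0.0, 0.0]
ft_force: [-1.1, -0.6, -0.0]
grip_width: 0.186
```

Request:
arm_command(
  commands=[
    [[0,0,-0.3,0,0,0],[0,0,-0.8,0,0,0],[0,0,-1.5,0,0,0],[0,0,-2.2,0,0,0],[0,0,-2.8,0,0,0],[0,0,-3,0,0,0],[0,0,-3,0,0,0]],
  ],
)

```text
clock: 4.7
position: [481.1, -61.0, 168.6]
tool_rot: [0.834, 0.552, 0.001, 0.001]
ft_force: [0.1, -0.2, -0.3]
grip_width: 0.006
```

Run:
```python
from go import *; from meas import *
p,d=grab("top"); cv2.imwrite("pics/t2.png",p[...,::-1])
run(d)
W=cloud("top",d); P=roi(W,d>0,(400,-160,135),(560,40,155)); print(len(P),rect(P) if len(P) else 0)
rel([(525.2,-267.2,168,7),(525.2,-267.2,126,7)])
```

```text
lid 160 [481.4 -17.   54.6] ((465.5246276855469, -43.08258056640625), (120.25584411621094, 64.94007110595703), 47.66513442993164)
 deck 3483 [ 526.4 -292.3   47.8] ((527.9462890625, -289.4397888183594), (130.14910888671875, 190.44642639160156), 7.091914176940918)
 bar 388 [ 536.8 -366.8  154.1] ((537.0173950195312, -368.0976257324219), (126.23249816894531, 15.169547080993652), 7.237613201141357)
0 0
now [480.8 -60.9 167.6] tool y -23.0 F [-1.  -0.6 -0.2] w 0.006 t 4.75
[-5.749, 4.053, -0.012, -0.0, -0.0, -5.005]
[-5.749, 4.053, 1.388, -0.0, -0.0, -5.005]
```

Request:
arm_command(
  commands=[
    [[0,0,0,0,0,0],[0,0,0,0,0,0],[0,0,0,0,0,0],[0,0,0,0,0,0],[0,0,0,0,0,0],[0,0,0,0,0,0],[0,0,0,0,0,0]],
  ],
  hand=0.6,
)

```text
clock: 5.45
position: [480.9, -61.0, 167.8]
tool_rot: [0.834, 0.552, -0.0, -0.0]
ft_force: [-0.5, -0.4, -0.4]
grip_width: 0.568
```

Run:
```python
from go import *; from meas import *
p,d=grab("scene"); d0=np.load("scene0.npy")
for q in (d0,d):
    W=cloud("scene",q)
    for lo,hi in (((420,-120,72),(540,10,95)),((400,-140,50),(560,20,60))):
        P=roi(W,q>0,lo,hi); print(len(P),P.mean(0).round(1),rect(P))
rel([(481,-61,78,-23)])
```

```text
118 [485.3 -57.4  81.6] ((483.6040954589844, -59.378196716308594), (81.26905822753906, 12.599271774291992), 66.79965209960938)
791 [491.5 -56.2  54.3] ((482.7381286621094, -58.8505859375), (119.05351257324219, 89.92328643798828), 66.76434326171875)
118 [485.6 -57.   81.6] ((483.8338928222656, -60.283695220947266), (80.591552734375, 14.19766902923584), 63.705345153808594)
789 [491.4 -56.   54.2] ((481.9846496582031, -58.69866180419922), (116.53849029541016, 89.48458862304688), 65.41910552978516)
now [480.9 -60.9 167.9] tool y -23.0 F [-0.6 -1.1 -0.4] w 0.586 t 5.5
[-0.001, 0.004, 2.995, 0.0, -0.0, -0.004]
```

Box unmoved; retry with a longer close.

Request:
arm_command(
  commands=[
    [[0,0,1.0,0,0,0],[0,0,2.0,0,0,0],[0,0,2.7,0,0,0],[0,0,3.0,0,0,0],[0,0,3.0,0,0,0]],
  ],
)

```text
clock: 6.0
position: [480.5, -60.9, 77.3]
tool_rot: [0.834, 0.552, -0.001, -0.001]
ft_force: [0.5, -0.6, -0.2]
grip_width: 0.6
```

Request:
arm_command(
  commands=[
    [[0,0,0,0,0,0],[0,0,0,0,0,0],[0,0,0,0,0,0],[0,0,0,0,0,0],[0,0,0,0,0,0],[0,0,0,0,0,0],[0,0,0,0,0,0],[0,0,0,0,0,0],[0,0,0,0,0,0],[0,0,0,0,0,0],[0,0,0,0,0,0],[0,0,0,0,0,0]],
  ],
  hand=0,
  newtons=30,
)

```text
clock: 7.2
position: [480.9, -60.9, 77.9]
tool_rot: [0.834, 0.552, 0.0, 0.0]
ft_force: [-0.3, 0.4, -0.3]
grip_width: 0.005
```

Run:
```python
from h import *
p,d=grab("scene"); cv2.imwrite("pics/s3.png",cv2.resize(p[90:290,190:430,::-1],None,fx=3,fy=3,interpolation=2)); np.save("s3.npy",d)
```

```text
(no output)
```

View pics/s3.png

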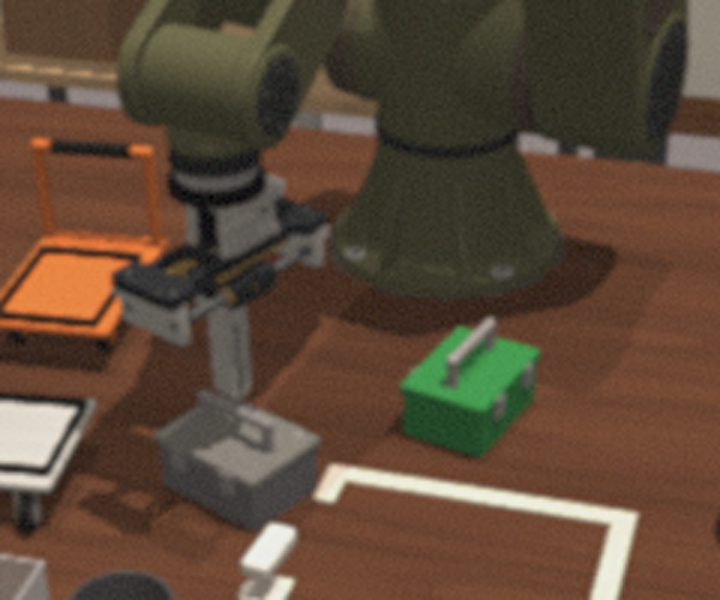

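Run:
```python
from h import *
d=np.load("s3.npy"); W=cloud("scene",d)
for r,c in ((380,232),(360,232),(340,232),(390,225),(412,205),(420,235),(430,262),(450,240)):
    print((c,r),W[90+r//3,190+c//3].round(1))
print((proj("scene",np.array([[481,-61,78],[481,-61,61],[481,-61,120.]]))-[190,90])*3)
from cell import env; print(env.read_state()["qpos"])
P=roi(W,d>0,(380,-150,90),(580,40,140)); print(len(P),P.mean(0),rect(P))
```

```text
(232, 380) [493.1 -55.7 117.5]
(232, 360) [492.4 -54.9 134.4]
(232, 340) [490.1 -54.5 152.8]
(225, 390) [491.4 -62.6 103.7]
(205, 412) [472.8 -91.1  65.9]
(235, 420) [461.9 -69.1  53.4]
(262, 430) [498.8 -30.4  75.8]
(240, 450) [503.4 -48.3  54.6]
[[233.21653161 409.5184183 ]
 [234.50922927 426.38613648]
 [229.9395993  366.75948692]]
[-2.01599499e-01  2.82983408e-01  1.81983803e+00  1.03829358e-05
  1.03876878e+00  2.00292773e-01]
170 [487.64216023 -56.63739508 120.68643943] ((488.2139587402344, -56.93512725830078), (21.464984893798828, 30.45667839050293), 22.872699737548828)
```

Run:
```python
from h import *
d=np.load("s3.npy"); W=cloud("scene",d)
for r,c in ((400,232),(395,232),(370,240),(320,232),(325,160),(310,160),(250,320),(290,150),(280,210)):
    print((c,r),W[90+r//3,190+c//3].round(1))
for c in (232,240):
    print([W[90+r//3,190+c//3].round(0).tolist() for r in range(300,420,6)])
```

```text
(232, 400) [437.3 -80.7  57. ]
(232, 395) [498.8 -54.4 106.9]
(240, 370) [481.4 -52.1 119.6]
(232, 320) [492.  -52.3 173.7]
(160, 325) [556.  -84.4 200.4]
(160, 310) [566.6 -78.  220.3]
(320, 250) [4.274e+02 2.000e-01 2.085e+02]
(150, 290) [564.6 -84.5 236.1]
(210, 280) [522.6 -54.3 225.1]
[[515.0, -42.0, 204.0], [515.0, -42.0, 199.0], [487.0, -54.0, 176.0], [492.0, -52.0, 174.0], [490.0, -54.0, 167.0], [489.0, -54.0, 161.0], [492.0, -54.0, 157.0], [490.0, -55.0, 150.0], [489.0, -55.0, 144.0], [494.0, -54.0, 141.0], [492.0, -55.0, 134.0], [492.0, -55.0, 129.0], [493.0, -55.0, 124.0], [493.0, -56.0, 118.0], [496.0, -55.0, 113.0], [498.0, -55.0, 109.0], [427.0, -85.0, 53.0], [480.0, -63.0, 85.0], [485.0, -61.0, 82.0], [452.0, -75.0, 52.0]]
[[506.0, -38.0, 200.0], [508.0, -38.0, 196.0], [478.0, -50.0, 172.0], [479.0, -50.0, 166.0], [483.0, -49.0, 163.0], [481.0, -50.0, 157.0], [481.0, -50.0, 151.0], [484.0, -49.0, 147.0], [479.0, -52.0, 138.0], [485.0, -50.0, 137.0], [486.0, -50.0, 132.0], [483.0, -51.0, 123.0], [485.0, -51.0, 119.0], [483.0, -52.0, 112.0], [482.0, -53.0, 105.0], [484.0, -52.0, 101.0], [348.0, -109.0, -2.0], [435.0, -73.0, 54.0], [487.0, -52.0, 85.0], [489.0, -52.0, 80.0]]
```

Request:
arm_command(
  commands=[
    [[0,0,0,0,0,0],[0,0,0,0,0,0],[0,0,0,0,0,0],[0,0,0,0,0,0],[0,0,0,0,0,0],[0,0,0,0,0,0],[0,0,0.2,0,0,0],[0,0,0.5,0,0,0],[0,0,0.8,0,0,0],[0,0,1.0,0,0,0],[0,0,1.15,0,0,0],[0,0,1.15,0,0,0]],
  ],
  hand=0.6,
)

```text
clock: 8.45
position: [480.5, -60.9, 42.6]
tool_rot: [0.834, 0.552, -0.0, -0.0]
ft_force: [0.6, 0.2, -0.1]
grip_width: 0.601
```

Run:
```python
from go import *; from h import *
p,d=grab("scene"); cv2.imwrite("pics/s4.png",cv2.resize(p[120:270,210:350,::-1],None,fx=4,fy=4,interpolation=2)); np.save("s4.npy",d)
rel([])
```

```text
now [480.8 -60.9  43.1] tool y -23.0 F [ 0.5 -0.4 -0. ] w 0.598 t 8.5
```

View pics/s4.png

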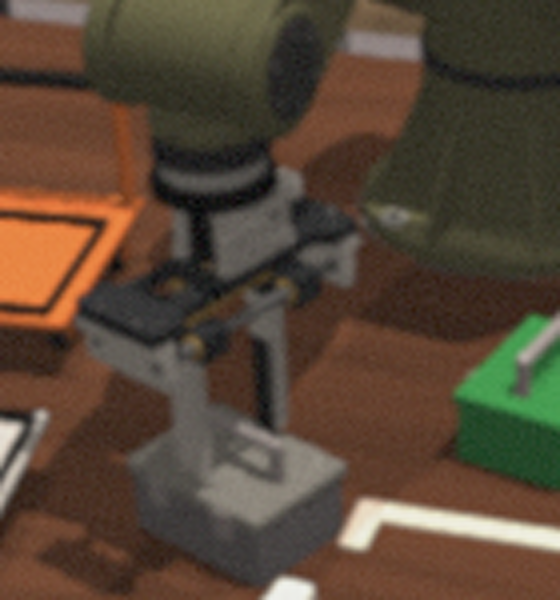

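Request:
arm_command(
  commands=[
    [[0,0,0,0,0,0],[0,0,0,0,0,0],[0,0,0,0,0,0],[0,0,0,0,0,0],[0,0,0,0,0,0],[0,0,0,0,0,0],[0,0,0,0,0,0],[0,0,0,0,0,0],[0,0,0,0,0,0],[0,0,0,0,0,0],[0,0,0,0,0,0]],
  ],
  hand=0,
  newtons=40,
)

```text
clock: 9.6
position: [480.9, -60.9, 43.4]
tool_rot: [0.834, 0.552, 0.0, -0.0]
ft_force: [-0.4, -0.4, 0.5]
grip_width: 0.094
```

Request:
arm_command(
  commands=[
    [[0,0,-0.15,0,0,0],[0,0,-0.4,0,0,0],[0,0,-0.8,0,0,0],[0,0,-1.3,0,0,0],[0,0,-1.9,0,0,0],[0,0,-2.4,0,0,0],[0,0,-2.8,0,0,0],[0,0,-3,0,0,0],[0,0,-3,0,0,0]],
  ],
)

```text
clock: 10.5
position: [481.1, -61.0, 134.1]
tool_rot: [0.834, 0.552, 0.0, 0.0]
ft_force: [-0.2, 0.8, -3.6]
grip_width: 0.094
```

Run:
```python
from go import *; from h import *
p,d=grab("scene"); W=cloud("scene",d); ok=d>0
P=roi(W,ok,(380,-180,140),(600,60,152)); print("lid?",len(P),P.mean(0).round(1),rect(P))
P=roi(W,ok,(380,-180,88),(600,60,175)); print(np.percentile(P[:,2],[1,3,5,10]))
h,e=np.histogram(P[:,2],bins=np.arange(85,180,4)); print(h.tolist())
rel([(525.2,-267.2,133,7),(525.2,-267.2,126-38.5,7)])
```

```text
lid? 727 [497.1 -53.8 144.9] ((482.9828186035156, -58.95066833496094), (116.65611267089844, 88.75812530517578), 66.44364166259766)
[ 93.22087328  95.60029518  97.22718495 101.99908174]
[0, 17, 63, 74, 71, 76, 75, 66, 73, 60, 83, 78, 49, 76, 338, 355, 14, 24, 19, 28, 32, 41, 33]
now [480.8 -60.9 133.4] tool y -23.0 F [ 0.   0.7 -2.9] w 0.095 t 10.55
[-5.749, 4.051, 0.012, 0.001, -0.0, -5.005]
[-5.749, 4.051, 1.529, 0.001, -0.0, -5.005]
```

Request:
arm_command(
  commands=[
    [[-0.2,0.14,0,0,0,-0.17],[-0.65,0.45,0,0,0,-0.55],[-1.3,0.9,0,0,0,-1.15],[-2.0,1.4,0,0,0,-1.75],[-2.75,1.93,0,0,0,-2.4],[-3.5,2.46,0,0,0,-3.05],[-4.2,2.96,0,0,0,-3.65],[-4.8,3.38,0,0,0,-4.2],[-5.3,3.73,0,0,0,-4.6],[-5.6,3.94,0,0,0,-4.87],[-5.75,4.05,0,0,0,-5.0],[-5.75,4.05,0,0,0,-5.0]],
  ],
)

```text
clock: 11.75
position: [525.0, -267.4, 132.5]
tool_rot: [0.663, 0.749, -0.0, -0.001]
ft_force: [-0.0, 1.0, -3.7]
grip_width: 0.092
```

Run:
```python
from go import *; from h import *
p,d=grab("scene"); W=cloud("scene",d); ok=d>0
P=roi(W,ok,(380,-380,140),(620,-180,152)); print("lid",len(P),P.mean(0).round(1),rect(P))
P=roi(W,ok,(400,-400,44),(620,-180,53)); print("deck",len(P),rect(P))
rel([(525.2,-267.2,91.3,7)])
```

```text
lid 793 [ 537.6 -270.1  144. ] ((532.535400390625, -288.8426513671875), (131.23204040527344, 165.3897247314453), 5.250742435455322)
deck 1486 ((529.2325439453125, -286.7490234375), (132.5945281982422, 191.65597534179688), 7.308553218841553)
now [ 525.  -266.9  132.7] tool y 6.9 F [ 0.3 -0.2 -2.2] w 0.096 t 11.8
[-0.011, 0.007, 1.381, -0.008, -0.007, -0.012]
```

Request:
arm_command(
  commands=[
    [[0,0,0.2,0,0,0],[0,0,0.5,0,0,0],[0,0,0.8,0,0,0],[0,0,1.0,0,0,0],[0,0,1.15,0,0,0],[0,0,1.25,0,0,0],[0,0,1.32,0,0,0],[0,0,1.36,0,0,0],[0,0,1.36,0,0,0],[0,0,1.36,0,0,0]],
  ],
)

```text
clock: 12.8
position: [525.3, -267.3, 92.7]
tool_rot: [0.663, 0.749, 0.0, 0.0]
ft_force: [0.5, 0.1, -3.0]
grip_width: 0.094
```

Run:
```python
from go import *; from h import *
p,d=grab("scene"); cv2.imwrite("pics/s5.png",cv2.resize(p[130:290,100:260,::-1],None,fx=3.7,fy=3.7,interpolation=2))
W=cloud("scene",d); ok=d>0
P=roi(W,ok,(440,-340,97),(610,-190,109)); print("lid",len(P),P.mean(0).round(1),rect(P))
P=roi(W,ok,(400,-400,44),(620,-180,53)); print("deck",len(P),rect(P))
rel([])
```

```text
lid 744 [ 538.3 -257.7  103.2] ((527.6729125976562, -264.7352600097656), (91.20697021484375, 116.55339813232422), 7.596612453460693)
deck 884 ((530.8981323242188, -286.3940734863281), (131.9592742919922, 190.60446166992188), 7.4919657707214355)
now [ 525.3 -267.3   92.8] tool y 7.0 F [-0.5  0.3 -3.8] w 0.093 t 12.85
```

View pics/s5.png

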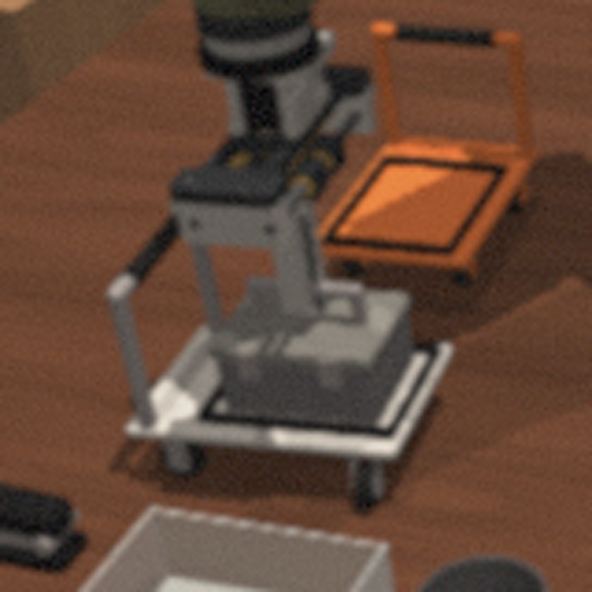

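Request:
arm_command(
  commands=[
    [[0,0,0.03,0,0,0],[0,0,0.06,0,0,0],[0,0,0.06,0,0,0]],
  ],
)

```text
clock: 13.15
position: [525.5, -267.4, 91.2]
tool_rot: [0.663, 0.749, 0.0, 0.0]
ft_force: [-0.8, 0.6, 1.3]
grip_width: 0.091
```

```bash
python3 -c "
from go import *
rel([])"
```

```text
now [ 525.5 -267.4   91.2] tool y 7.0 F [-0.8  0.6  1.3] w 0.091 t 13.15
```

Request:
arm_command(
  commands=[
    [[0,0,0,0,0,0],[0,0,0,0,0,0],[0,0,0,0,0,0],[0,0,0,0,0,0],[0,0,0,0,0,0],[0,0,0,0,0,0],[0,0,0,0,0,0]],
  ],
  hand=0.6,
)

```text
clock: 13.85
position: [525.2, -267.2, 90.8]
tool_rot: [0.663, 0.749, 0.0, 0.0]
ft_force: [0.5, 0.4, 0.9]
grip_width: 0.592
```

Request:
arm_command(
  commands=[
    [[0,0,-0.2,0,0,0],[0,0,-0.6,0,0,0],[0,0,-1.2,0,0,0],[0,0,-2.0,0,0,0],[0,0,-2.8,0,0,0],[0,0,-3.3,0,0,0],[0,0,-3.3,0,0,0]],
  ],
)

```text
clock: 14.55
position: [526.1, -267.7, 193.0]
tool_rot: [0.663, 0.749, 0.0, 0.002]
ft_force: [0.0, -0.5, 0.3]
grip_width: 0.601
```

Run:
```python
from go import *; from h import *
for n in("scene","top"):
    p,d=grab(n); W=cloud(n,d); ok=d>0
    for q,lo,hi in (("lid",(440,-340,97),(610,-190,109)),("deck",(400,-400,44),(620,-180,53)),("bar",(440,-430,135),(640,-320,170))):
        P=roi(W,ok,lo,hi)
        if len(P): print(n,q,len(P),P.mean(0).round(1),rect(P))
rel([(537.3,-368,190,-83),(537.3,-368,111,-83)])
```

```text
scene lid 782 [ 535.5 -260.3  101.9] ((527.9624633789062, -265.232177734375), (89.04620361328125, 116.40975952148438), 8.548274040222168)
scene deck 895 [ 556.1 -288.5   47.9] ((530.9757690429688, -286.4161071777344), (131.93276977539062, 190.44375610351562), 7.137877464294434)
scene bar 236 [ 546.3 -363.1  151. ] ((539.1201171875, -365.3294677734375), (129.50357055664062, 15.653840065002441), 7.591053009033203)
top lid 886 [ 528.9 -241.6  102.5] ((523.5354614257812, -253.93441772460938), (87.24723052978516, 90.31959533691406), 5.053753852844238)
top deck 617 [ 524.9 -223.8   48.2] ((522.985107421875, -249.96780395507812), (129.9600372314453, 112.05872344970703), 6.6932501792907715)
top bar 20 [ 509.4 -373.6  156. ] ((508.27850341796875, -372.9230651855469), (11.238752365112305, 9.086846351623535), 3.3006081581115723)
now [ 525.2 -267.2  189.8] tool y 7.0 F [0.1 0.4 0.3] w 0.6 t 14.65
[-3.385, -0.006, -0.006, 0.004, -0.001, 14.995]
[-3.385, -0.007, 2.628, 0.004, -0.001, 14.995]
```

Request:
arm_command(
  commands=[
    [[-0.2,0,0,0,0,0.8],[-0.6,0,0,0,0,2.2],[-1.0,0,0,0,0,3.6],[-1.4,0,0,0,0,5.0],[-1.8,0,0,0,0,6.4],[-2.2,0,0,0,0,7.8],[-2.6,0,0,0,0,9.2],[-3.0,0,0,0,0,10.6],[-3.2,0,0,0,0,12.0],[-3.38,0,0,0,0,13.4],[-3.38,0,0,0,0,14.6],[-3.38,0,0,0,0,15.0]],
  ],
)

```text
clock: 15.85
position: [537.1, -367.8, 188.3]
tool_rot: [0.998, 0.058, -0.001, -0.001]
ft_force: [0.2, -0.8, -0.7]
grip_width: 0.599
```

Run:
```python
from go import *; from h import *
p,d=grab("scene"); W=cloud("scene",d); ok=d>0
P=roi(W,ok,(480,-450,205),(600,-280,235)); print("fingers",len(P),P.mean(0).round(1),rect(P))
rel([(537.3,-368,111,-83)])
```

```text
fingers 162 [ 542.1 -366.2  222.3] ((536.5631713867188, -366.7747802734375), (26.53947639465332, 84.72177124023438), 5.361180782318115)
now [ 537.2 -367.7  188.4] tool y -83.3 F [0.  0.1 0.3] w 0.6 t 15.9
[0.007, 0.014, 2.579, -0.014, 0.014, -0.054]
```

Request:
arm_command(
  commands=[
    [[0,0,0.6,0,0,0],[0,0,1.2,0,0,0],[0,0,1.8,0,0,0],[0,0,2.2,0,0,0],[0,0,2.45,0,0,0],[0,0,2.57,0,0,0],[0,0,2.57,0,0,0]],
  ],
)

```text
clock: 16.6
position: [537.5, -367.9, 112.6]
tool_rot: [0.998, 0.061, -0.0, -0.0]
ft_force: [0.1, 0.3, 0.1]
grip_width: 0.601
```

Request:
arm_command(
  commands=[
    [[0,0,0,0,0,0],[0,0,0,0,0,0],[0,0,0,0,0,0],[0,0,0,0,0,0],[0,0,0,0,0,0],[0,0,0,0,0,0],[0,0,0,0,0,0],[0,0,0,0,0,0],[0,0,0,0,0,0]],
  ],
  hand=0,
  newtons=20,
)

```text
clock: 17.5
position: [537.5, -367.9, 112.7]
tool_rot: [0.998, 0.061, 0.0, 0.0]
ft_force: [-0.5, -0.3, 1.2]
grip_width: 0.117
```

Run:
```python
from go import *; from h import *
p,d=grab("scene"); W=cloud("scene",d); ok=d>0
for q,lo,hi in (("lid",(440,-340,97),(610,-190,109)),("deck",(400,-400,44),(620,-180,53))):
    P=roi(W,ok,lo,hi); print(q,len(P),P.mean(0).round(1),rect(P))
# path: rear axle Hermite; tool at caddy x=-80 
s=env.read_state(); x0,y0,z0=s["position"]
bx,by=x0,y0; th0=np.radians(97.1); u=np.array([np.cos(th0),np.sin(th0)])
A0=np.array([bx,by])+15*u; A1=np.array([533.0,137-65.])
L=A1[1]-A0[1]; m0=u[0]/u[1]
T=[]
for t in np.linspace(0,1,49)[1:]:
    h=(2*t**3-3*t*t+1)*A0[0]+(t**3-2*t*t+t)*L*m0+(3*t*t-2*t**3)*A1[0]
    dh=((6*t*t-6*t)*A0[0]+(3*t*t-4*t+1)*L*m0+(6*t-6*t*t)*A1[0])/L
    th=np.arctan2(1,dh); q=np.array([h,A0[1]+t*L])-15*np.array([np.cos(th),np.sin(th)])
    T.append((*q,z0,np.degrees(th)+180-.0))
np.save("path.npy",np.array(T)); print(np.array(T)[::4].round(1)); rel(T[:13])
```

```text
lid 789 [ 535.3 -259.5  101.9] ((527.4185791015625, -263.6860046386719), (89.47952270507812, 115.76744079589844), 6.621853351593018)
deck 888 [ 555.7 -286.9   47.9] ((529.214599609375, -285.8441467285156), (133.8916473388672, 191.68121337890625), 7.582724094390869)
[[ 536.3 -359.   112.7  276.6]
 [ 532.4 -323.7  112.7  274.6]
 [ 529.6 -288.3  112.7  272.9]
 [ 527.9 -252.9  112.7  271.4]
 [ 527.1 -217.5  112.7  270.2]
 [ 527.1 -182.1  112.7  269.3]
 [ 527.6 -146.6  112.7  268.6]
 [ 528.5 -111.2  112.7  268.2]
 [ 529.6  -75.8  112.7  268.1]
 [ 530.8  -40.4  112.7  268.2]
 [ 531.8   -5.   112.7  268.6]
 [ 532.7   30.4  112.7  269.3]]
now [ 537.5 -367.9  112.7] tool y -83.0 F [-0.4 -0.3  0.2] w 0.12 t 17.55
[-0.004, -0.297, -0.0, 0.0, 0.0, 0.068]
[-0.005, -0.594, -0.0, 0.0, 0.0, 0.154]
[-0.003, -0.891, -0.0, 0.0, 0.0, 0.238]
[0.001, -1.187, -0.0, 0.0, 0.0, 0.319]
[0.008, -1.483, -0.0, 0.0, 0.0, 0.398]
[0.018, -1.779, -0.0, 0.0, 0.0, 0.474]
[0.03, -2.075, -0.0, 0.0, 0.0, 0.547]
[0.044, -2.37, -0.0, 0.0, 0.0, 0.617]
[0.061, -2.665, -0.0, 0.0, 0.0, 0.685]
[0.079, -2.96, -0.0, 0.0, 0.0, 0.75]
[0.1, -3.255, -0.0, 0.0, 0.0, 0.812]
[0.123, -3.549, -0.0, 0.0, 0.0, 0.872]
[0.148, -3.844, -0.0, 0.0, 0.0, 0.928]
```

Request:
arm_command(
  commands=[
    [[0,-0.05,0,0,0,0],[0,-0.15,0,0,0,0.03],[0,-0.3,0,0,0,0.07],[0,-0.5,0,0,0,0.13],[0,-0.75,0,0,0,0.2],[0,-1.0,0,0,0,0.27],[0,-1.25,0,0,0,0.34],[0.01,-1.5,0,0,0,0.4],[0.02,-1.75,0,0,0,0.47],[0.03,-2.0,0,0,0,0.53],[0.04,-2.2,0,0,0,0.58],[0.04,-2.37,0,0,0,0.62]],
  ],
)

```text
clock: 18.75
position: [530.1, -296.6, 112.7]
tool_rot: [1.0, 0.028, 0.0, 0.0]
ft_force: [0.1, 0.5, 0.7]
grip_width: 0.122
```

Run:
```python
from go import *; from h import *
p,d=grab("scene"); W=cloud("scene",d); ok=d>0
for q,lo,hi in (("lid",(440,-260,97),(610,-100,109)),("deck",(400,-360,44),(620,-80,53)),("grip",(400,-400,105),(600,-150,135))):
    P=roi(W,ok,lo,hi); print(q,len(P),P.mean(0).round(1),rect(P))
T=np.load("path.npy"); rel(T[8:32:2])
```

```text
lid 806 [ 534.9 -188.5  101.8] ((527.1603393554688, -193.36875915527344), (88.7347640991211, 117.22415161132812), 4.3055925369262695)
deck 913 [ 554.4 -218.6   47.9] ((529.0204467773438, -213.56210327148438), (131.79141235351562, 193.5423126220703), 2.894934892654419)
grip 298 [ 532.3 -229.3  122.7] ((526.8507690429688, -227.48715209960938), (128.74234008789062, 151.15977478027344), 5.4303178787231445)
now [ 530.2 -295.9  112.7] tool y -86.8 F [0.1 2.2 1.8] w 0.123 t 18.8
[-0.003, -0.255, 0.0, -0.004, -0.001, 0.064]
[-0.002, -0.846, 0.0, -0.004, -0.001, 0.191]
[0.008, -1.436, 0.001, -0.004, -0.001, 0.307]
[0.024, -2.027, 0.001, -0.004, -0.001, 0.413]
[0.048, -2.616, 0.001, -0.004, -0.001, 0.507]
[0.078, -3.206, 0.001, -0.004, -0.001, 0.59]
[0.112, -3.795, 0.002, -0.004, -0.001, 0.662]
[0.152, -4.384, 0.002, -0.004, -0.001, 0.722]
[0.196, -4.973, 0.002, -0.004, -0.001, 0.772]
[0.243, -5.562, 0.002, -0.004, -0.001, 0.81]
[0.292, -6.15, 0.003, -0.004, -0.001, 0.837]
[0.344, -6.739, 0.003, -0.004, -0.001, 0.854]
```

Request:
arm_command(
  commands=[
    [[0,-0.1,0,0,0,0.02],[0,-0.3,0,0,0,0.07],[0,-0.55,0,0,0,0.13],[0,-0.85,0,0,0,0.19],[0,-1.2,0,0,0,0.26],[0.01,-1.6,0,0,0,0.34],[0.02,-2.0,0,0,0,0.41],[0.04,-2.4,0,0,0,0.47],[0.06,-2.8,0,0,0,0.53],[0.08,-3.2,0,0,0,0.59],[0.1,-3.55,0,0,0,0.63],[0.11,-3.8,0,0,0,0.66]],
  ],
)

```text
clock: 20.0
position: [526.9, -182.1, 112.7]
tool_rot: [1.0, -0.006, -0.0, -0.0]
ft_force: [0.4, -1.9, 1.7]
grip_width: 0.121
```

Run:
```python
from go import *; from h import *
for n in("scene","top"):
  p,d=grab(n); W=cloud(n,d); ok=d>0
  for q,lo,hi in (("lid",(440,-150,97),(610,30,109)),("deck",(400,-260,44),(620,40,53))):
    P=roi(W,ok,lo,hi); print(n,q,len(P),P.mean(0).round(1),rect(P))
T=np.load("path.npy"); rel(T[21:48:3])
```

```text
scene lid 862 [539.2 -74.2 101.9] ((530.540283203125, -79.49176025390625), (90.18579864501953, 116.83451843261719), 0.254565566778183)
scene deck 951 [ 554.4 -106.4   47.8] ((530.556640625, -100.73851776123047), (191.93157958984375, 131.61761474609375), 88.93238067626953)
top lid 1396 [524.6 -71.7 102.6] ((527.5333251953125, -79.12024688720703), (113.76885223388672, 86.96565246582031), 89.8348617553711)
top deck 837 [512.9 -64.8  48.1] ((527.1342163085938, -92.39205932617188), (168.23947143554688, 129.7206268310547), 89.78572845458984)
now [ 526.9 -182.   112.6] tool y -90.7 F [0.2 1.6 2. ] w 0.123 t 20.1
[0.005, -0.293, -0.002, -0.005, 0.003, 0.042]
[0.008, -1.178, -0.001, -0.005, 0.003, 0.121]
[0.019, -2.064, -0.001, -0.005, 0.003, 0.174]
[0.036, -2.949, -0.0, -0.005, 0.003, 0.203]
[0.055, -3.835, 0.0, -0.005, 0.003, 0.206]
[0.074, -4.721, 0.001, -0.005, 0.003, 0.184]
[0.092, -5.606, 0.001, -0.005, 0.003, 0.137]
[0.105, -6.492, 0.002, -0.005, 0.003, 0.066]
[0.112, -7.377, 0.002, -0.005, 0.003, -0.031]
```

Request:
arm_command(
  commands=[
    [[0,-0.1,0,0,0,0.01],[0,-0.3,0,0,0,0.04],[0.01,-0.6,0,0,0,0.07],[0.01,-1.0,0,0,0,0.1],[0.01,-1.4,0,0,0,0.13],[0.02,-1.8,0,0,0,0.16],[0.02,-2.2,0,0,0,0.18],[0.03,-2.6,0,0,0,0.19],[0.04,-3.0,0,0,0,0.2],[0.05,-3.4,0,0,0,0.2],[0.05,-3.7,0,0,0,0.21],[0.06,-3.9,0,0,0,0.21]],
  ],
)

```text
clock: 21.3
position: [530.2, -65.2, 112.6]
tool_rot: [1.0, -0.017, -0.0, -0.0]
ft_force: [-4.4, -1.0, 3.6]
grip_width: 0.119
```

Run:
```python
from go import *; from h import *
for n in("scene","top"):
  p,d=grab(n); W=cloud(n,d); ok=d>0
  for q,lo,hi in (("lid",(440,-60,97),(610,150,109)),("deck",(400,-160,44),(620,150,53))):
    P=roi(W,ok,lo,hi); print(n,q,len(P),P.mean(0).round(1),rect(P))
T=np.load("path.npy"); rel(T[34:48:2]); rel([T[47]],0)
```

```text
scene lid 935 [545.3  41.1 102. ] ((531.2055053710938, 18.640850067138672), (156.93679809570312, 120.1390609741211), 89.94839477539062)
scene deck 1044 [556.1   8.5  47.9] ((535.9405517578125, 16.27154541015625), (190.94931030273438, 131.6859588623047), 87.14485168457031)
top lid 1189 [528.9  50.1 102.6] ((533.865966796875, 39.86168670654297), (108.26377868652344, 87.29368591308594), 87.26911163330078)
top deck 653 [518.1  65.1  48.1] ((533.1447143554688, 48.68689727783203), (121.8197250366211, 129.62466430664062), 88.15230560302734)
now [530.2 -65.3 112.6] tool y -91.9 F [-2.8  0.5  3. ] w 0.12 t 21.4
[-0.009, -0.239, -0.003, -0.005, 0.001, -0.009]
[-0.009, -0.83, -0.003, -0.005, 0.001, -0.027]
[-0.01, -1.42, -0.002, -0.005, 0.001, -0.055]
[-0.013, -2.011, -0.002, -0.005, 0.001, -0.094]
[-0.017, -2.601, -0.002, -0.005, 0.001, -0.145]
[-0.025, -3.191, -0.001, -0.005, 0.001, -0.207]
[-0.036, -3.781, -0.001, -0.005, 0.001, -0.28]
```

Request:
arm_command(
  commands=[
    [[0,-0.15,0,0,0,0],[-0.01,-0.45,0,0,0,-0.02],[-0.01,-0.85,0,0,0,-0.03],[-0.01,-1.3,0,0,0,-0.05],[-0.01,-1.75,0,0,0,-0.08],[-0.01,-2.2,0,0,0,-0.11],[-0.02,-2.65,0,0,0,-0.15],[-0.02,-3.05,0,0,0,-0.19],[-0.03,-3.4,0,0,0,-0.23],[-0.03,-3.7,0,0,0,-0.27],[-0.04,-3.92,0,0,0,-0.3],[-0.04,-4.05,0,0,0,-0.31]],
  ],
)

```text
clock: 22.6
position: [533.3, 55.9, 112.7]
tool_rot: [1.0, -0.001, 0.0, -0.0]
ft_force: [2.8, -1.1, 1.4]
grip_width: 0.12
```

Run:
```python
from go import *; from h import *
for n in("scene","top"):
  p,d=grab(n); W=cloud(n,d); ok=d>0
  cv2.imwrite(f"pics/{n}6.png",p[...,::-1])
  for q,lo,hi in (("lid",(440,80,97),(610,300,109)),("deck",(400,-30,44),(620,300,53))):
    P=roi(W,ok,lo,hi); print(n,q,len(P),P.mean(0).round(1),rect(P))
rel([])
a=cv2.imread("pics/top6.png")[150:300,200:380]; b=cv2.imread("pics/scene6.png")[150:320,220:424]
cv2.imwrite("pics/c6.png",np.hstack([cv2.resize(a,(390,325)),cv2.resize(b,(390,325))]))
```

```text
scene lid 989 [546.6 161.6 102.1] ((538.5651245117188, 158.8721923828125), (114.33932495117188, 86.18978881835938), 89.69400024414062)
scene deck 1214 [558.1 124.9  47.8] ((535.6507568359375, 137.05496215820312), (190.97608947753906, 133.98846435546875), 88.5516128540039)
top lid 879 [531.  181.3 102.5] ((535.553955078125, 158.1108856201172), (112.11576080322266, 86.82450866699219), 89.7515869140625)
top deck 482 [512.8 189.7  48.1] ((533.972412109375, 162.95230102539062), (135.53977966308594, 127.0614242553711), 89.87919616699219)
now [533.2  55.7 112.6] tool y -90.1 F [ 2.8 -0.1  0.5] w 0.119 t 22.7
```

View pics/c6.png

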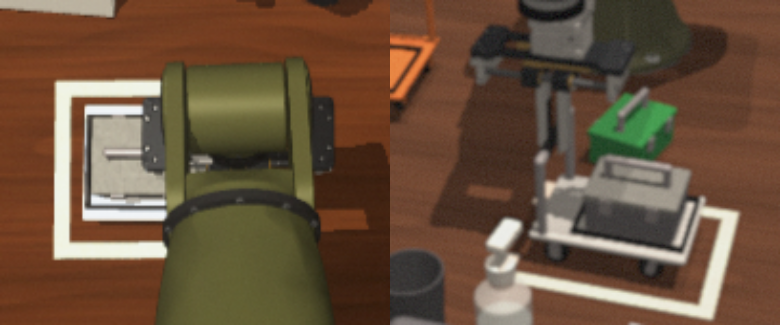

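Request:
arm_command(
  commands=[
    [[0,0,0,0,0,0],[0,0,0,0,0,0],[0,0,0,0,0,0],[0,0,0,0,0,0],[0,0,0,0,0,0],[0,0,0,0,0,0],[0,0,0,0,0,0]],
  ],
  hand=0.6,
)

```text
clock: 23.4
position: [533.1, 55.3, 112.6]
tool_rot: [1.0, -0.001, -0.0, -0.0]
ft_force: [0.1, -0.1, 0.7]
grip_width: 0.602
```

Request:
arm_command(
  commands=[
    [[0,0,-0.2,0,0,0],[0,0,-0.7,0,0,0],[0,0,-1.4,0,0,0],[0,0,-2.4,0,0,0],[0,1.0,-3.4,0,0,0],[0,2.5,-4,0,0,0],[0,4,-4,0,0,0],[0,5.5,-4,0,0,0],[0,7,-4,0,0,0],[0,8,-4,0,0,0],[0,8,-4,0,0,0]],
  ],
)

```text
clock: 24.5
position: [532.2, -187.8, 232.7]
tool_rot: [1.0, -0.003, -0.0, 0.0]
ft_force: [-0.2, 0.1, -0.4]
grip_width: 0.605
```

Run:
```python
from go import *; from h import *
for n in("scene","top"):
  p,d=grab(n); W=cloud(n,d); ok=d>0
  cv2.imwrite(f"pics/{n}7.png",p[...,::-1])
  for q,lo,hi in (("lid",(440,80,97),(610,300,109)),("deck",(400,-30,44),(620,300,53)),("bar",(440,20,140),(610,90,170))):
    P=roi(W,ok,lo,hi); print(n,q,len(P),P.mean(0).round(1),rect(P) if len(P) else 0)
  print([(x,[(np.round(r["at"]).tolist(),round(r["p"],2)) for r in models.tip_of(n,x)[:2]]) for x in ("castor_left_hub","castor_right_hub")])
rel([])
print("expected hubs",proj("scene",np.array([[534-45,137+52,16.],[534+45,137+52,16]])))
a=cv2.imread("pics/top7.png")[150:300,200:380]; b=cv2.imread("pics/scene7.png")[210:320,270:402]
cv2.imwrite("pics/c7.png",np.hstack([cv2.resize(a,(390,325)),cv2.resize(b,(390,325))]))
```

```text
scene lid 987 [547.2 161.  102.1] ((537.6885986328125, 158.5697021484375), (92.71399688720703, 114.44312286376953), 0.011442184448242188)
scene deck 1201 [558.1 125.2  47.8] ((537.3272094726562, 136.61839294433594), (190.12490844726562, 132.71632385253906), 89.75121307373047)
scene bar 229 [543.9  58.4 153.1] ((536.0758666992188, 56.95213317871094), (14.973137855529785, 127.1946029663086), 89.10161590576172)
[('castor_left_hub', [([223.0, 202.0], 0.56), ([234.0, 329.0], 0.34)]), ('castor_right_hub', [([196.0, 201.0], 0.58), ([355.0, 293.0], 0.53)])]
top lid 1602 [534.3 156.7 102.6] ((535.2384033203125, 157.05715942382812), (114.11945343017578, 86.71640014648438), 89.8145980834961)
top deck 1525 [526.2 116.9  47.9] ((533.1888427734375, 135.85528564453125), (188.19415283203125, 129.31422424316406), 89.53614807128906)
top bar 354 [531.8  55.3 155.1] ((533.333984375, 55.696598052978516), (13.393288612365723, 128.41685485839844), 89.81522369384766)
[('castor_left_hub', []), ('castor_right_hub', [])]
now [ 532.9 -183.6  232.9] tool y -90.0 F [ 0.   0.8 -0.7] w 0.596 t 24.8
expected hubs [[365.00790721 264.44567291]
 [357.04170464 287.91527624]]
```

View pics/c7.png

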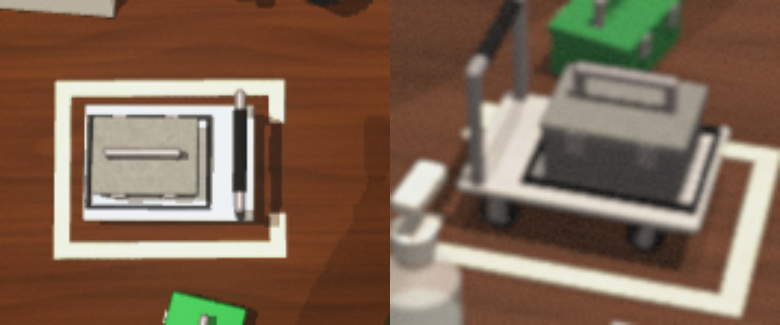

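```bash
python3 -c "
from cell import env
print(env.hand_in(), env.read_state()['clock'])"
```

```text
the job is handed in; nothing more can be done
the job is handed in; nothing more can be done
```

The records box is in the caddy's tray, and the caddy is parked nose-first inside the taped outline. I handed the job in at about 25 s of the 72 s allowed.

**What I did**
- I lifted the box by its handle, set it down in the tray and released it.
- I then pinched the push bar and pushed and steered the caddy about 425 mm along a gentle curve. After that I let go and backed the gripper away.

**Last checks (top camera)**

| Check | Measured | Limit or target |
|---|---|---|
| Caddy position | (533, 136) mm | bay centre about (533.5, 137) mm |
| Caddy direction | within about 0.5° of the bay | nose to the closed side |
| Box offset from tray centre | about 2 mm | 12 mm |
| Box lid height | 102.6 mm | 103 mm when the box is on the tray floor |

- **Castors:** in the side picture the visible (left) castor is within about 2 pixels of where a straight-trailing wheel should be. The other castor was hidden by the caddy. I infer that it trails too, because the last stretch was nearly straight.
- **Gripper:** clear of the caddy, with no measurable contact force.
- **Bystanders:** I did not measure them again at the end. No move went near them and no unexpected contact forces showed up.

**What failed or disagreed**
- The first two grasps on the handle closed on nothing, without moving the box. The camera showed the fingertips about 38 mm higher than the reported tool position implies. I corrected for that in every later move.
- The castor detector found nothing in the last top picture. In the side picture it gave scattered guesses, so I checked the castors by projecting their expected positions instead.

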